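# Shim the rocking gel casting stand

### The arm

A 6-joint arm with a two-finger parallel gripper is mounted at the origin on the work surface. World frame = base frame: x ahead of the robot, y to its left, z up, the work surface at z = 0. Lengths are in m, angles in rad, forces in N, time in s.
With the tool pointing down it reaches from about 0.35 to 0.975 m from the base axis. Payload 4.9 kg.
Tool frame: the origin (TCP) lies at the very end of the fingers, on their centre line; the grasp point (between the pads) lies 19 mm behind it; x points along the fingers, y is the direction in which the jaws open and shut, and the axes are right-handed (so a half turn about x gives the same grasp; the last joint's range is limited). The gripper opens to 85 mm and grips with 20 to 120 N. Pads are 22 mm wide; open, the fingers measure 114 mm over their backs; the gripper's body (76 mm by 85 mm) begins 54 mm behind the grasp point. The pads swing forward as they close: fully open they stand 13 mm farther back than shut.
Start: joints at [-1.285, 0.053, 1.613, -0, 1.476, -0.119], TCP at [0.246, -0.574, 0.231] pointing down, gripper open.
Joint ranges: [-3.01, 3.01], [-1.01, 2.22], [0.06, 2.58], [-1.02, 4.17], [0.09, 2.62], [-3.14, 3.14]. Speed limits (rad/s): [2.57, 2.57, 3.14, 3.14, 3.14, 3.14].

### API

Orientations are given as a unit quaternion [w, x, y, z].
In Python, from plant import monitor, eyes, manip gives the robot as it stands.
- The arm moves only by the tool step_arm, never from a script. Its argument "increments" is a list of rows, each an object of numbers: "tx", "ty", "tz": the shift along the tool's x, y, z in mm; "turn": the turn about the tool's x in degrees. In form: [{"tx": .., "ty": .., "tz": .., "turn": ..}, ...]. A call has 1 to 20 rows; each row shifts and turns the pose as measured when the row begins, along the tool's axes as they then stand; what a row does not reach is not made up. A row lasts 1/10 s, in which the tool goes at most 50 mm and 8.59 degrees, less where a joint would pass 70% of its speed; a pose out of reach is approached as far as the arm can. A call is refused whole if a number of a shift passes 50 or a number of a turn 8.59, either way. A call with a gripper value outside its range is refused whole. "grip" is the finger opening in mm, from 0 to 85.4, set as the call begins (left out, the last holds). The fingers move at their own pace and stop on an object; the grip force is fixed at half the most. Time passes only in rows, so rows that do not move let the fingers close. It gives the time, the measured TCP pose, the force and the opening at its end, in the units of the state.
- monitor.state(): the state, without advancing time (a new reading comes with each control period).
- eyes.grab_frame(name): name is "scene" or "top"; returns the picture (480x640x3 uint8, blue, green, red); there is no depth.
- eyes.get_calibration(name): a dict with "fx", "fy", "cx", "cy" (pixels), "extrinsics" (4x4, takes a point from world to camera coordinates). Camera axes: x right, y up, looking along -z (the intrinsics and any distortion apply to the point x, -y, -z); pixel columns grow to the right and rows downward; lengths in m; the calibration is good to about 2 mm. A picture is of the moment at which its call begins. get_calibration takes no time and is no camera call.
- manip.job_done(): hands the job in, once; it reports no verdict.
The state is a dict: "time": time; "joint_pos": joint angles; "joint_vel": joint speeds; "joint_efforts": joint torques, N m; "tool_pos": TCP position; "tool_rot": TCP orientation; "contact_force": force on the tool from outside, world axes, zero at the start; "ft_torque": the same for the moment, N m; "gripper_width": opening from 0.0 (shut) to 1.0 (fully open).
Only numpy, scipy, OpenCV 4.12 (cv2) and the standard library are available. Lean on these libraries where they do the work, as an engineer would, in place of code of your own. Each camera call takes 0.05 s, during which the arm holds its last target. There are 200 camera calls.

### The job

The gel casting stand rocks: one of its four legs has lost its rubber foot and the stand leans down onto that bare leg. Take the grey plastic wedge, lay it flat on the bench with its thin end towards the bare leg and push it in under that leg until the stand sits level to within about a degree and no longer rocks, its weight shared by the wedge and all three rubber feet; go by the feel of the push and stop once it is snug, because driving the wedge further lifts other feet off again. Do it gently, do not shove the stand out of its place, leave everything else on the bench alone, and leave the wedge in place.

Things in the scene. Friction and masses are not known exactly. Their poses are not given: they have to be found in the camera images.
- stand: Gel casting stand, loose, 1.3 to 1.8 kg: aluminium plate 200 x 170 x 14 mm (x, y, z), underside at z = 26 mm, on four corner legs 80 mm (x) and 65 mm (y) from the middle; on it a clear tray with a black comb (top of comb at z = 73 mm). Origin: below the plate's middle in the plane of the rubber feet's undersides; z is the plate's normal. It leans 0.05 to 0.09 rad down to its (+x, +y) corner.
- bare_corner (a point): Where the axis of the bare leg meets the plate's underside, at the stand's (+80, +65, +26) mm; axes as the stand's. The bare leg is a steel pin 16 mm across with a hemispherical end; it stops 5 to 9 mm short of the plane of the rubber feet (unknown, new each time). At the start its end rests on the bench.
- foot_a: Domed black rubber foot 18 mm across under the stand's (-x, +y) corner, next to the bare leg along x; bears at the start. Origin at its lowest point. The rubber gives a fraction of a millimetre under the weight and grips the bench.
- foot_b: The like foot under the stand's (+x, -y) corner, next to the bare leg along y; bears at the start. Origin at its lowest point.
- foot_c: The like foot under the stand's (-x, -y) corner, diagonally opposite the bare leg, off the bench at the start. Its rubber is worn or swollen, up to 1.7 mm shorter or longer than the others (unknown), so the stand is firm a little before or after it reads dead level. Origin at its nominal lowest point. Once it bears, pushing on unloads feet a and b; too far, and one hangs free.
- wedge: Grey plastic wedge 125 mm long (x), 30 mm wide (y), 60 g, lying flat. The upper face rises straight from 1.6 mm thick at the +x tip to 17.1 mm over 95 mm (slope 0.163); the last 30 mm at the -x end are a holding block 24 mm high. Smooth: slides easily on the bench, stays where it is left. Origin: under the middle of its length; z up.
- wedge_nose (a point): Middle of the wedge's thin edge, at its underside: 62.5 mm to +x of the wedge's origin. Pushing the wedge in while it lifts the bare leg takes a steady 1 to 3 N (a little more while the tip gets under the dome); once foot c bears, the push climbs by 3 to 5 N in all within 5 to 8 mm of travel, until a or b is free: half-way up, about 2 N above the steady push, is right.
- wedge_heel (a point): Middle of the top of the wedge's 30 x 30 mm holding block: 47.5 mm to -x of the wedge's origin, 24 mm above the wedge's underside.
- target_plate: Bystander: steel sample plate 125 x 84 x 10 mm, origin under its middle.
- tube_rack: Bystander: green tube rack 94 x 200 x 46 mm (tubes to 57 mm), origin under its middle, long side along its y.
- tip_rack: Bystander: white box with a red rack of pipette tips, 82 x 122 x 77 mm, origin under its middle.
- vial_red: Bystander: amber vial 22 mm across, 49 mm high, red cap, origin under its middle.
- vial_black: Bystander: amber vial 22 mm across, 49 mm high, black cap, origin under its middle.
- vial_clear: Bystander: clear vial 22 mm across, 49 mm high, white cap, origin under its middle.
Things that resemble listed ones, but are neither listed nor needed, are in the scene too. Several things have the shape of the wedge; the one meant has the colours described above.

How it is judged:
By the outcome, as a careful person would: the job done as asked, in the order asked, and still so for the second after the job is handed in, with the robot touching nothing.
It also fails if it takes over 72 s, if anything falls off the work surface, if the arm or the gripper's body presses on something with over 40 N, if the wrist force passes 120 N, or if a joint passes its speed limit or range.

## Working session

There is one attempt and no reset: what is moved stays moved. The work goes in short steps, Python scripts to look and compute and a tool call to move; the robot and the scene stay as the last step left them, time stands still between calls to the robot, and variables do not carry over. Pictures are saved under pics/ and viewed, on a budget of 10 in all, crops included, one or two more only if the job needs it, and the job is handed in when it is done.

Besides the shell and the picture viewer there is one more tool, called after "Request:" as name(argument=value, ...), one argument or row to a line, values as JSON. step_arm: Moves the arm, as the interface text tells. Its arguments: {"type":"object","properties":{"increments":{"type":"array"},"grip":{"type":"number"}},"required":["increments"]}

```bash
mkdir -p pics; cat > h.py <<'E'
import numpy as np, cv2
from plant import monitor, eyes, manip
def grab(n,f):
    im=eyes.grab_frame(n); cv2.imwrite(f,im); return im
def ray(n,uv,z=0.0):
    c=eyes.get_calibration(n);E=np.array(c["extrinsics"]);R=E[:3,:3];o=-R.T@E[:3,3]
    d=R.T@np.array([(uv[0]-c["cx"])/c["fx"],-(uv[1]-c["cy"])/c["fy"],-1.0])
    return o+d*(z-o[2])/d[2]
def proj(n,p):
    c=eyes.get_calibration(n);E=np.array(c["extrinsics"]);q=E[:3,:3]@np.array(p)+E[:3,3]
    return np.array([c["cx"]+c["fx"]*q[0]/-q[2],c["cy"]+c["fy"]*q[1]/q[2]])
E
python3 - <<'E'
from h import *
a=grab("scene","pics/s0.png");b=grab("top","pics/t0.png")
for n in("scene","top"):
    c=eyes.get_calibration(n);print({k:np.round(v,3).tolist() for k,v in c.items()})
print(monitor.state())
E
```

```text
{'fx': 436.83, 'fy': 436.83, 'cx': 322.101, 'cy': 240.859, 'extrinsics': [[-0.449, 0.894, 0.003, 0.277], [-0.653, -0.33, 0.682, 0.312], [0.61, 0.304, 0.732, -1.374], [0.0, 0.0, 0.0, 1.0]]}
{'fx': 494.358, 'fy': 494.358, 'cx': 325.916, 'cy': 250.104, 'extrinsics': [[-0.018, -1.0, 0.008, -0.023], [0.981, -0.016, 0.191, -0.51], [-0.191, 0.011, 0.982, -1.272], [0.0, 0.0, 0.0, 1.0]]}
{'time': 0.1, 'joint_pos': array([-1.28498605e+00,  5.33038234e-02,  1.61418538e+00,  2.83408299e-06,
        1.47604024e+00, -1.18994555e-01]), 'joint_vel': array([-3.34325606e-04, -1.86884903e-03, -3.46606738e-03, -5.26537609e-04,
       -4.20081253e-05,  6.55608330e-04]), 'joint_efforts': array([ 3.62870624e-04, -3.94907355e+01, -3.71362710e+01, -1.45904269e-04,
        3.98869146e-03, -7.79135604e-06]), 'tool_pos': array([ 0.24598719, -0.5739181 ,  0.2301608 ]), 'tool_rot': array([-0.1414623 , -0.69261587, -0.14282723,  0.69272798]), 'contact_force': array([ 1.87411029,  0.67002816, -0.36317369]), 'ft_torque': array([-0.01085334, -0.00469941, -0.01250571]), 'gripper_width': 1.0043513682839864}
```

View pics/s0.png

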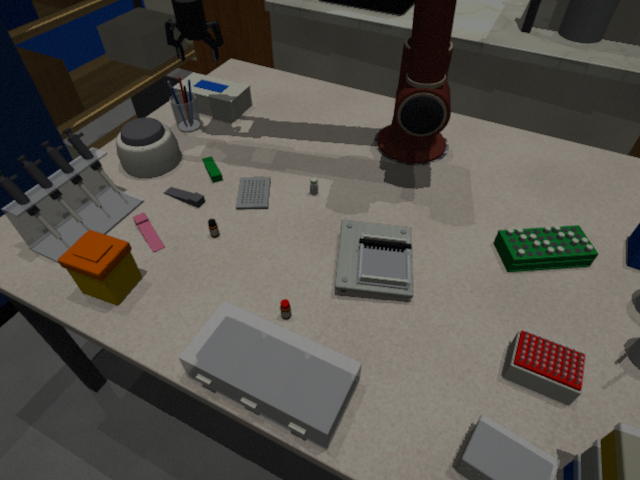

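View pics/t0.png

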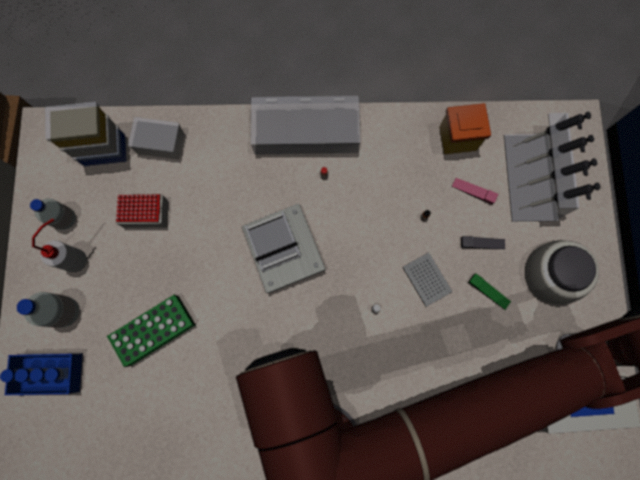

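Three wedge shapes (top view): pink (475,190), grey (483,243) and green (490,291). Grey fits the description. I'll confirm it and look at the stand in one enlarged crop.

```bash
python3 - <<'E'
from h import *
a=cv2.imread("pics/s0.png");b=cv2.imread("pics/t0.png")
r=lambda i,x,y,w,h,W,H:cv2.resize(i[y:y+h,x:x+w],(W,H),interpolation=cv2.INTER_CUBIC)
A=r(b,235,198,100,100,400,400);B=r(a,325,210,100,100,400,400)
C=r(b,445,170,80,40*1+0,400,200) if 0 else r(b,440,215,100,50,400,200);D=r(a,150,175,100,50,400,200)
o=np.vstack([np.hstack([A,B]),np.hstack([C,D])]);cv2.imwrite("pics/c1.png",cv2.convertScaleAbs(o,alpha=1.3))
E
```

```text
(no output)
```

View pics/c1.png

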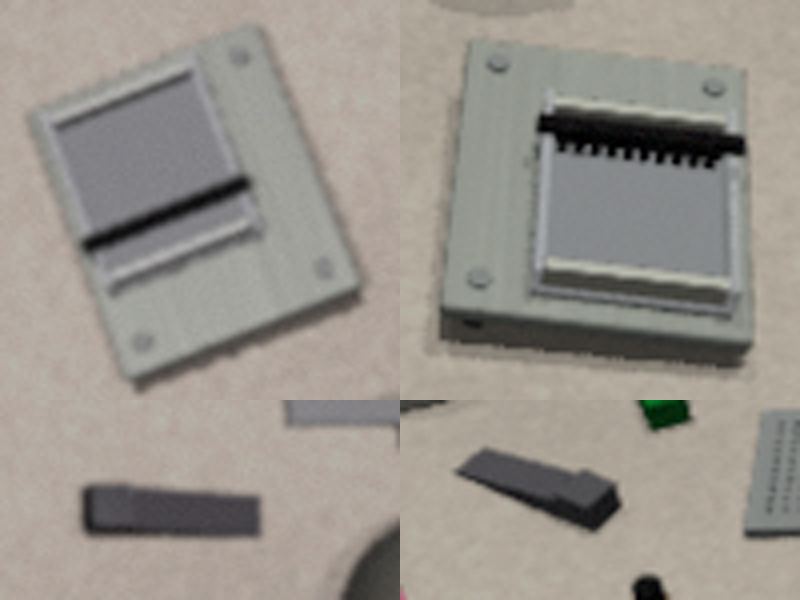

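```bash
cat >> h.py <<'E'
def tri(ut,us):
    A=[];b=[]
    for n,uv in(("top",ut),("scene",us)):
        c=eyes.get_calibration(n);E=np.array(c["extrinsics"]);R=E[:3,:3];o=-R.T@E[:3,3]
        d=R.T@np.array([(uv[0]-c["cx"])/c["fx"],-(uv[1]-c["cy"])/c["fy"],-1.0]);d/=np.linalg.norm(d)
        M=np.eye(3)-np.outer(d,d);A.append(M);b.append(M@o)
    p=np.linalg.lstsq(np.vstack(A),np.hstack(b),rcond=None)[0]
    return p,max(np.linalg.norm(m@p-q) for m,q in zip(A,b))
E
python3 - <<'E'
from h import *
T=lambda x,y:(235+(x+.5)/4-.5,198+(y+.5)/4-.5)
S=lambda x,y:(325+(x-400+.5)/4-.5,210+(y+.5)/4-.5)
a=cv2.imread("pics/s0.png");b=cv2.imread("pics/t0.png")
def dark(im,uv,r=4):  # darkness-weighted centroid on 8x patch
    k=8;p=cv2.getRectSubPix(im,(2*r+1,2*r+1),uv).astype(np.float32).mean(2)
    p=cv2.resize(p,None,fx=k,fy=k,interpolation=cv2.INTER_CUBIC)
    w=np.clip(np.median(p)-6-p,0,None);y,x=np.mgrid[:p.shape[0],:p.shape[1]]
    c=np.array([(w*x).sum(),(w*y).sum()])/w.sum()
    return tuple(np.array(uv)+(c+.5)/k-.5-r)
P={}
for n,t,s in(("s1",(240,57),(480,278)),("s2",(143,342),(713,87)),("s3",(323,268),(497,63))):
    t=T(*t);s=S(*s);t2=dark(b,t);s2=dark(a,s)
    print(n,np.round(t,2),np.round(t2,2),np.round(s,2),np.round(s2,2))
    for q in((t,s),(t2,s2)):
        p,e=tri(*q);print(np.round(p*1e3,1),round(e*1e3,1))
    P[n]=p
for n,t,s in(("c++",(30,113),(750,345)),("c+-",(262,25),(441,315)),("c--",(360,285),(470,40)),("c-+",(130,375),(745,70))):
    p,e=tri(T(*t),S(*s));print(n,np.round(p*1e3,1),round(e*1e3,1));P[n]=p
print("d12",np.linalg.norm(P["s1"]-P["s2"]),"13",np.linalg.norm(P["s1"]-P["s3"]),"23",np.linalg.norm(P["s2"]-P["s3"]))
nn=np.cross(P["s2"]-P["s3"],P["s1"]-P["s3"]);nn/=np.linalg.norm(nn);nn*=np.sign(nn[2]);print("normal screws",nn)
Q=np.array([P[k] for k in("c++","c+-","c--","c-+")]);m=Q.mean(0);print("normal corners",np.linalg.svd(Q-m)[2][2],m,np.linalg.norm(Q-np.roll(Q,1,0),axis=1))
# grey wedge mask, top
g=b[215:265,440:540].astype(int).mean(2);msk=((g<95)*255).astype(np.uint8)
n,l,st,ce=cv2.connectedComponentsWithStats(msk);print(st,ce)
E
```

```text
s1 [294.62 211.88] [294.85 212.02] [344.62 279.12] [344.14 280.52]
[618.7  53.4  38.8] 2.1
[619.5  52.9  34.5] 2.0
s2 [270.38 283.12] [270.4  283.26] [402.88 231.38] [402.75 232.28]
[424.  118.5  39.4] 1.6
[424.  118.7  36.4] 1.6
s3 [315.38 264.62] [315.52 264.84] [348.88 225.38] [348.89 226.54]
[470.7  -2.4  46.8] 1.0
[470.6  -2.5  42.9] 1.3
c++ [585.1 198.2  25.7] 1.8
c+- [643.8  40.3  27.8] 3.8
c-- [458.8 -26.4  45.5] 1.5
c-+ [401.7 129.   39. ] 3.6
d12 0.20627346892598583 13 0.1590857102809302 23 0.1300177559739497
normal screws [0.03166808 0.06507597 0.99737769]
normal corners [-0.06476364 -0.05120414 -0.99658608] [0.5223838  0.08529413 0.03448881] [0.19644952 0.16848061 0.19739219 0.1656926 ]
[[   0    0  100   50 4225]
 [  71    0    3    6    9]
 [  77    5    2    1    2]
 [  80    5    1    1    1]
 [  82    5    2    1    2]
 [  85    5    2    1    2]
 [  89    5    1    1    1]
 [  92    5    8    3   11]
 [  20   21   45   14  545]
 [  85   30   15   20  202]] [[48.22508876 23.35786982]
 [71.88888889  2.33333333]
 [77.5         5.        ]
 [80.          5.        ]
 [82.5         5.        ]
 [85.5         5.        ]
 [89.          5.        ]
 [96.36363636  5.36363636]
 [41.24954128 27.96697248]
 [93.56930693 41.83663366]]
```

The low corner is the world (+x,+y) one, upper-left in the top view. Stand yaw is about 20.4° and the bare leg's end is near (572, 172) mm. The plan is to push along the stand's -y. Next I'll measure the wedge and the tool.

```bash
python3 - <<'E'
from h import *
from scipy.spatial.transform import Rotation as Ro
b=cv2.imread("pics/t0.png")
g=b[215:265,440:520].astype(int).mean(2);msk=((g<95)*255).astype(np.uint8)
n,l,st,ce=cv2.connectedComponentsWithStats(msk);i=1+np.argmax(st[1:,4]);m=l==i
for c in range(st[i,0],st[i,0]+st[i,2],4):
    r=np.where(m[:,c])[0];print(c+440,r.min()+215,r.max()+215,end=" | ")
cs=np.arange(st[i,0]+4,st[i,0]+st[i,2]-3);mid=[(np.where(m[:,c])[0].mean()) for c in cs]
k=np.polyfit(cs[12:],np.array(mid)[12:],1)
u0,u1=st[i,0]-.5,st[i,0]+st[i,2]-.5
rowf=lambda u:np.polyval(k,u)+215
print("\nblock mid z24",[ray("top",(u+440,np.array(mid)[:9].mean()+215),.024).round(4) for u in (u0+6,)])
heel=ray("top",(u0+440,rowf(u0)));tip=ray("top",(u1+440,rowf(u1)));print("heel",heel.round(4),"tip",tip.round(4),np.linalg.norm(heel-tip),np.degrees(np.arctan2(*(tip-heel)[[1,0]])))
c=eyes.get_calibration("top");E=np.array(c["extrinsics"]);print("cam",-E[:3,:3].T@E[:3,3])
s=monitor.state();q=s["tool_rot"];R=Ro.from_quat(q,scalar_first=True).as_matrix();print(R.round(3),s["tool_pos"])
E
```

```text
460 237 247 | 464 236 249 | 468 236 248 | 472 236 248 | 476 237 248 | 480 237 248 | 484 238 249 | 488 238 249 | 492 238 249 | 496 239 249 | 500 239 249 | 504 239 248 | 
block mid z24 [array([ 0.5303, -0.4153,  0.024 ])]
heel [ 0.5366 -0.4058  0.    ] tip [ 0.5277 -0.5311  0.    ] 0.12562957688772072 -94.0504932840063
cam [ 0.25691785 -0.01758751  1.34662888]
[[-0.001  0.394 -0.919]
 [ 0.002 -0.919 -0.394]
 [-1.    -0.002 -0.   ]] [ 0.24598719 -0.5739181   0.2301608 ]
```

Wedge heading is about -92° (tip towards -y), with the block centre near (531, -421) mm. Turning, then moving over it.

Request:
step_arm(
  increments=[
    {"turn":-8.1},
    {"turn":-8.1},
    {"turn":-8.1},
    {"turn":-8.1},
    {"turn":-8.1},
    {"turn":-8.1},
    {"turn":-8.1},
    {"turn":-8.1},
    {"ty":35,"tz":-20},
    {"ty":35,"tz":-20},
    {"ty":35,"tz":-20},
    {"ty":35,"tz":-20},
    {"ty":35,"tz":-20},
    {"ty":35,"tz":-20},
    {"ty":35,"tz":-20},
    {"ty":35,"tz":-20},
    {"tx":0},
    {"tx":0},
  ],
  grip=85,
)

```text
validation failed for argument at $.in...
```

Request:
step_arm(
  increments=[
    {"tx":0,"ty":0,"tz":0,"turn":-8.1},
    {"tx":0,"ty":0,"tz":0,"turn":-8.1},
    {"tx":0,"ty":0,"tz":0,"turn":-8.1},
    {"tx":0,"ty":0,"tz":0,"turn":-8.1},
    {"tx":0,"ty":0,"tz":0,"turn":-8.1},
    {"tx":0,"ty":0,"tz":0,"turn":-8.1},
    {"tx":0,"ty":0,"tz":0,"turn":-8.1},
    {"tx":0,"ty":0,"tz":0,"turn":-8.1},
    {"tx":0,"ty":35,"tz":-20,"turn":0},
    {"tx":0,"ty":35,"tz":-20,"turn":0},
    {"tx":0,"ty":35,"tz":-20,"turn":0},
    {"tx":0,"ty":35,"tz":-20,"turn":0},
    {"tx":0,"ty":35,"tz":-20,"turn":0},
    {"tx":0,"ty":35,"tz":-20,"turn":0},
    {"tx":0,"ty":35,"tz":-20,"turn":0},
    {"tx":0,"ty":35,"tz":-20,"turn":0},
    {"tx":0,"ty":0,"tz":0,"turn":0},
    {"tx":0,"ty":0,"tz":0,"turn":0},
  ],
  grip=85,
)

```text
time: 1.9
tool_pos: [0.5308, -0.3995, 0.2174]
tool_rot: [0.495, 0.5, 0.51, -0.495]
contact_force: [0.6, -0.0, 0.0]
gripper_width: 0.993
```

Request:
step_arm(
  increments=[
    {"tx":0,"ty":0,"tz":0,"turn":2.6},
    {"tx":0,"ty":0,"tz":11,"turn":0},
    {"tx":0,"ty":0,"tz":11,"turn":0},
    {"tx":35,"ty":0,"tz":0,"turn":0},
    {"tx":35,"ty":0,"tz":0,"turn":0},
    {"tx":35,"ty":0,"tz":0,"turn":0},
    {"tx":35,"ty":0,"tz":0,"turn":0},
    {"tx":35,"ty":0,"tz":0,"turn":0},
    {"tx":0,"ty":0,"tz":0,"turn":0},
    {"tx":0,"ty":0,"tz":0,"turn":0},
  ],
)

```text
time: 2.9
tool_pos: [0.5207, -0.435, 0.0389]
tool_rot: [0.483, 0.512, 0.494, -0.51]
contact_force: [0.5, -0.3, 0.2]
gripper_width: 0.996
```

```bash
cat >> h.py <<'E'
from scipy.spatial.transform import Rotation as Ro
def pose():
    s=monitor.state();R=Ro.from_quat(s["tool_rot"],scalar_first=True).as_matrix()
    print("t",round(s["time"],2),"p",(s["tool_pos"]*1e3).round(1),"head",np.degrees(np.arctan2(R[1,2],R[0,2])).round(2),"xaxis",R[:,0].round(4),"Ftool",(R.T@s["contact_force"]).round(2),"F",s["contact_force"].round(2),"w",round(s["gripper_width"],3))
    return s,R
E
python3 - <<'E'
from h import *
pose()
grab("top","pics/t1.png");a=grab("scene","pics/s1.png")
b=cv2.imread("pics/t1.png")
r=lambda i,x,y,w,h,W,H:cv2.resize(i[y:y+h,x:x+w],(W,H),interpolation=cv2.INTER_CUBIC)
cv2.imwrite("pics/c2.png",np.hstack([r(b,420,190,120,120,400,400),r(a,130,120,120,120,400,400)]))
E
```

```text
t 2.9 p [ 520.7 -435.    38.9] head -92.6 xaxis [-0.0077  0.0128 -0.9999] Ftool [-0.22  0.46  0.24] F [ 0.45 -0.27  0.21] w 0.996
```

View pics/c2.png

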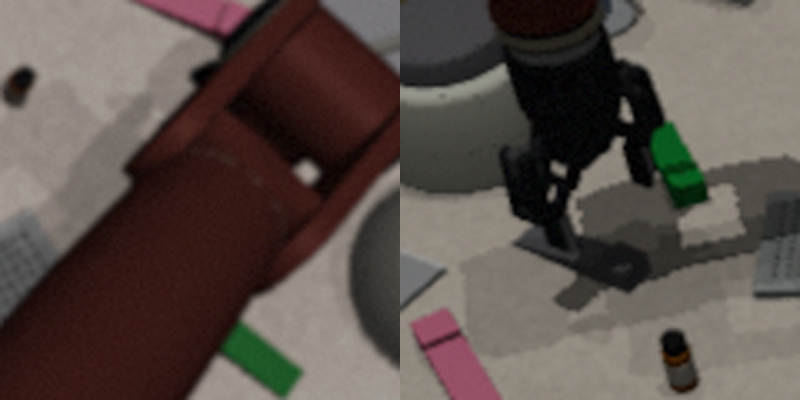

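The scene crop (right) shows the gripper above the grey wedge, but about 17 mm off the block towards its middle (finger near crop 570,240; block near 625,270). Correcting that and lowering.

Request:
step_arm(
  increments=[
    {"tx":0,"ty":3.3,"tz":-4.8,"turn":0},
    {"tx":0,"ty":3.3,"tz":-4.8,"turn":0},
    {"tx":0,"ty":3.3,"tz":-4.8,"turn":0},
    {"tx":0,"ty":0,"tz":0,"turn":0},
    {"tx":8,"ty":0,"tz":0,"turn":0},
    {"tx":8,"ty":0,"tz":0,"turn":0},
    {"tx":8,"ty":0,"tz":0,"turn":0},
    {"tx":4,"ty":0,"tz":0,"turn":0},
    {"tx":0,"ty":0,"tz":0,"turn":0},
    {"tx":0,"ty":0,"tz":0,"turn":0},
  ],
)

```text
time: 4.0
tool_pos: [0.5357, -0.422, 0.0161]
tool_rot: [0.488, 0.512, 0.49, -0.51]
contact_force: [0.3, -0.4, -0.0]
gripper_width: 0.995
```

```bash
python3 -c "
from h import *
pose()"
```

```text
t 4.0 p [ 535.7 -422.    16.1] head -92.52 xaxis [ 2.e-04  5.e-03 -1.e+00] Ftool [0.04 0.33 0.43] F [ 0.31 -0.44 -0.04] w 0.995
```

Request:
step_arm(
  increments=[
    {"tx":3,"ty":-2,"tz":0,"turn":0},
    {"tx":3,"ty":-2,"tz":0,"turn":0},
    {"tx":3,"ty":0,"tz":0,"turn":0},
    {"tx":3,"ty":0,"tz":0,"turn":0},
    {"tx":0,"ty":0,"tz":0,"turn":0},
    {"tx":0,"ty":0,"tz":0,"turn":0},
  ],
)

```text
time: 4.6
tool_pos: [0.5313, -0.4222, 0.0035]
tool_rot: [0.488, 0.512, 0.49, -0.51]
contact_force: [-0.3, 0.6, 0.0]
gripper_width: 0.991
```

Request:
step_arm(
  increments=[
    {"tx":0,"ty":0,"tz":0,"turn":0},
    {"tx":0,"ty":0,"tz":0,"turn":0},
    {"tx":0,"ty":0,"tz":0,"turn":0},
    {"tx":0,"ty":0,"tz":0,"turn":0},
    {"tx":0,"ty":0,"tz":0,"turn":0},
    {"tx":0,"ty":0,"tz":0,"turn":0},
    {"tx":0,"ty":0,"tz":0,"turn":0},
    {"tx":0,"ty":0,"tz":0,"turn":0},
  ],
  grip=22,
)

```text
time: 5.4
tool_pos: [0.5318, -0.4224, 0.0044]
tool_rot: [0.488, 0.512, 0.489, -0.51]
contact_force: [0.8, 0.5, 1.4]
gripper_width: 0.334
```

```bash
python3 -c "
from h import *
pose()"
```

```text
t 5.4 p [ 531.8 -422.4    4.4] head -92.53 xaxis [ 0.0016  0.0036 -1.    ] Ftool [-1.39  0.76 -0.57] F [0.78 0.53 1.39] w 0.334
```

Request:
step_arm(
  increments=[
    {"tx":-10,"ty":0,"tz":0,"turn":0},
    {"tx":-20,"ty":0,"tz":0,"turn":0},
    {"tx":-25,"ty":0,"tz":0,"turn":0},
    {"tx":-25,"ty":0,"tz":0,"turn":0},
    {"tx":-25,"ty":0,"tz":0,"turn":0},
    {"tx":-20,"ty":0,"tz":0,"turn":0},
    {"tx":-10,"ty":0,"tz":0,"turn":0},
    {"tx":0,"ty":0,"tz":0,"turn":-5.7},
    {"tx":0,"ty":0,"tz":0,"turn":-5.7},
    {"tx":0,"ty":0,"tz":0,"turn":-5.7},
    {"tx":0,"ty":0,"tz":0,"turn":-5.7},
    {"tx":0,"ty":0,"tz":0,"turn":0},
    {"tx":0,"ty":0,"tz":0,"turn":0},
  ],
)

```text
time: 6.7
tool_pos: [0.5305, -0.4219, 0.1478]
tool_rot: [0.582, 0.402, 0.584, -0.399]
contact_force: [-0.6, 0.0, -0.5]
gripper_width: 0.338
```

```bash
python3 -c "
from h import *
pose()"
```

```text
t 6.7 p [ 530.5 -421.9  147.8] head -68.98 xaxis [ 1.e-04  5.e-03 -1.e+00] Ftool [ 0.51 -0.51 -0.25] F [-0.57  0.05 -0.51] w 0.338
```

Request:
step_arm(
  increments=[
    {"tx":0,"ty":5,"tz":-14,"turn":0},
    {"tx":0,"ty":11,"tz":-30,"turn":0},
    {"tx":0,"ty":13,"tz":-34,"turn":0},
    {"tx":0,"ty":13,"tz":-34,"turn":0},
    {"tx":0,"ty":13,"tz":-34,"turn":0},
    {"tx":0,"ty":13,"tz":-34,"turn":0},
    {"tx":0,"ty":13,"tz":-34,"turn":0},
    {"tx":0,"ty":13,"tz":-34,"turn":0},
    {"tx":0,"ty":13,"tz":-34,"turn":0},
    {"tx":0,"ty":13,"tz":-34,"turn":0},
    {"tx":0,"ty":13,"tz":-34,"turn":0},
    {"tx":0,"ty":13,"tz":-34,"turn":0},
    {"tx":0,"ty":13,"tz":-34,"turn":0},
    {"tx":0,"ty":13,"tz":-34,"turn":0},
    {"tx":0,"ty":13,"tz":-34,"turn":0},
    {"tx":0,"ty":13,"tz":-34,"turn":0},
    {"tx":0,"ty":13,"tz":-34,"turn":0},
    {"tx":0,"ty":13,"tz":-34,"turn":0},
    {"tx":0,"ty":0,"tz":0,"turn":0},
    {"tx":0,"ty":0,"tz":0,"turn":0},
  ],
)

```text
time: 8.7
tool_pos: [0.5224, 0.247, 0.1509]
tool_rot: [0.575, 0.409, 0.582, -0.403]
contact_force: [1.2, -1.0, -0.7]
gripper_width: 0.334
```

```bash
python3 -c "
from h import *
pose()"
```

```text
t 8.7 p [522.4 247.  150.9] head -70.13 xaxis [-0.0028  0.0126 -0.9999] Ftool [0.68 0.82 1.34] F [ 1.22 -0.97 -0.7 ] w 0.334
```

Request:
step_arm(
  increments=[
    {"tx":0,"ty":4,"tz":-9.4,"turn":0},
    {"tx":0,"ty":4,"tz":-9.4,"turn":0},
    {"tx":0,"ty":4,"tz":-9.4,"turn":0},
    {"tx":0,"ty":4,"tz":-9.4,"turn":0},
    {"tx":0,"ty":4,"tz":-9.4,"turn":0},
    {"tx":0,"ty":0,"tz":0,"turn":0},
    {"tx":15,"ty":0,"tz":0,"turn":0},
    {"tx":20,"ty":0,"tz":0,"turn":0},
    {"tx":20,"ty":0,"tz":0,"turn":0},
    {"tx":20,"ty":0,"tz":0,"turn":0},
    {"tx":20,"ty":0,"tz":0,"turn":0},
    {"tx":15,"ty":0,"tz":0,"turn":0},
    {"tx":10,"ty":0,"tz":0,"turn":0},
    {"tx":0,"ty":0,"tz":0,"turn":0},
    {"tx":0,"ty":0,"tz":0,"turn":0},
  ],
)

```text
time: 10.2
tool_pos: [0.5236, 0.299, 0.0207]
tool_rot: [0.573, 0.41, 0.581, -0.407]
contact_force: [-0.8, 0.9, -0.2]
gripper_width: 0.335
```

```bash
python3 - <<'E'
from h import *
pose()
b=grab("top","pics/t2.png");a=grab("scene","pics/s2.png")
r=lambda i,x,y,w,h,W,H:cv2.resize(i[y:y+h,x:x+w],(W,H),interpolation=cv2.INTER_CUBIC)
cv2.imwrite("pics/c3.png",np.hstack([r(b,180,180,130,130,400,400),r(a,370,180,130,130,400,400)]))
E
```

```text
t 10.2 p [523.6 299.   20.7] head -70.54 xaxis [-0.0064  0.0099 -0.9999] Ftool [ 0.22 -0.41 -1.15] F [-0.77  0.95 -0.2 ] w 0.335
```

View pics/c3.png

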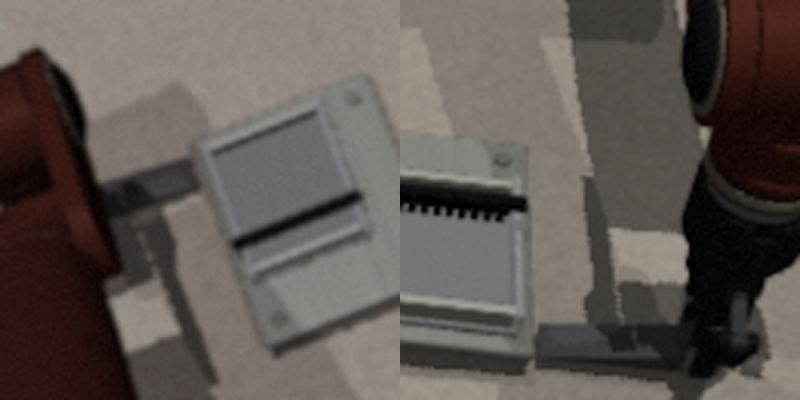

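```bash
python3 - <<'E'
from h import *
s,R=pose();d=R[:2,2]/np.linalg.norm(R[:2,2]);e=R[:2,1]
L=np.array([572.5,172])
for uv in((414.8,285.6),(413.9,297.6),(414.4,291.6)):
    p=ray("scene",uv,.0165)[:2]*1e3;print(p.round(1),"along",(L-p)@d,"lat",(L-p)@e)
nose=s["tool_pos"]*1e3+110*R[:,2];nose[2]=16.5
print(nose.round(1),[proj(n,nose/1e3).round(1) for n in("scene","top")])
# stand check with same views : screws unchanged?
E
```

```text
t 10.3 p [523.8 299.2  21.3] head -70.54 xaxis [-0.0056  0.0102 -0.9999] Ftool [0.64 0.48 0.7 ] F [ 0.68 -0.5  -0.65] w 0.338
[548.2 195.4] along 30.12180175934677 lat 15.092737105683264
[580.2 204. ] along 27.59777619553624 lat -17.920080708665456
[564.4 199.8] along 28.953904640817107 lat -1.5905289180458901
[560.5 195.5  16.5] [array([413.1, 289.6]), array([242.9, 235.5])]
```

Request:
step_arm(
  increments=[
    {"tx":4,"ty":3,"tz":0,"turn":0},
    {"tx":5,"ty":0,"tz":0,"turn":0},
    {"tx":4,"ty":0,"tz":0,"turn":0},
    {"tx":2,"ty":0,"tz":0,"turn":0},
    {"tx":0,"ty":0,"tz":0,"turn":0},
    {"tx":0,"ty":0,"tz":0,"turn":0},
  ],
)

```text
time: 10.9
tool_pos: [0.5291, 0.3014, 0.0082]
tool_rot: [0.575, 0.412, 0.58, -0.405]
contact_force: [0.6, -0.1, -1.1]
gripper_width: 0.339
```

Request:
step_arm(
  increments=[
    {"tx":0,"ty":0,"tz":0,"turn":0},
    {"tx":0,"ty":0,"tz":0,"turn":0},
    {"tx":0,"ty":0,"tz":0,"turn":0},
    {"tx":0,"ty":0,"tz":0,"turn":0},
  ],
  grip=50,
)

```text
time: 11.3
tool_pos: [0.5296, 0.3017, 0.009]
tool_rot: [0.575, 0.412, 0.58, -0.404]
contact_force: [-0.3, 0.5, -0.6]
gripper_width: 0.587
```

```bash
cat >> h.py <<'E'
def feel(n=6):
    P=[];J=[];F=[];T=[]
    for _ in range(n):
        eyes.grab_frame("top");s=monitor.state();R=Ro.from_quat(s["tool_rot"],scalar_first=True).as_matrix()
        P.append(s["tool_pos"]*1e3);J.append(s["joint_efforts"]);F.append(R.T@s["contact_force"]);T.append(s["ft_torque"])
    d=R[:2,2]/np.linalg.norm(R[:2,2]);p=np.mean(P,0);j=np.mean(J,0)
    lever=p[0]*d[1]-p[1]*d[0]
    print("t",round(s["time"],2),"p",p.round(2),"along",(p[:2]@d).round(2),"head",np.degrees(np.arctan2(d[1],d[0])).round(2),"Ftool",np.mean(F,0).round(2),"sd",np.std(F,0).round(2),"J",j.round(3),"J1push",(j[0]/lever*1e3).round(2),"w",round(s["gripper_width"],3))
E
python3 -c "
from h import *
feel()"
```

```text
t 11.6 p [529.59 301.64   8.87] along -107.76 head -70.52 Ftool [ 0.02 -0.1  -0.24] sd [0.4  0.51 0.3 ] J [ 1.0000e-03 -4.1641e+01 -3.0926e+01  3.2000e-02 -1.7000e-02 -0.0000e+00] J1push -0.0 w 0.584
```

Request:
step_arm(
  increments=[
    {"tx":3,"ty":-2,"tz":0,"turn":0},
    {"tx":2,"ty":0,"tz":0,"turn":0},
    {"tx":0,"ty":0,"tz":0,"turn":0},
    {"tx":0,"ty":0,"tz":0,"turn":0},
  ],
)

```text
time: 12.0
tool_pos: [0.5272, 0.3009, 0.003]
tool_rot: [0.575, 0.412, 0.58, -0.405]
contact_force: [0.1, -0.3, 0.7]
gripper_width: 0.584
```

Request:
step_arm(
  increments=[
    {"tx":0,"ty":0,"tz":0,"turn":0},
    {"tx":0,"ty":0,"tz":0,"turn":0},
    {"tx":0,"ty":0,"tz":0,"turn":0},
    {"tx":0,"ty":0,"tz":0,"turn":0},
    {"tx":0,"ty":0,"tz":0,"turn":0},
    {"tx":0,"ty":0,"tz":0,"turn":0},
  ],
  grip=22,
)

```text
time: 12.6
tool_pos: [0.5274, 0.3009, 0.0032]
tool_rot: [0.575, 0.412, 0.58, -0.404]
contact_force: [0.6, 0.1, 0.2]
gripper_width: 0.34
```

```bash
python3 -c "
from h import *
feel()"
```

```text
t 12.9 p [527.42 300.95   3.28] along -107.85 head -70.52 Ftool [0.61 0.11 0.21] sd [0.33 0.65 0.3 ] J [-1.0000e-03 -4.1903e+01 -3.0969e+01  2.9000e-02 -2.0000e-02 -1.0000e-03] J1push 0.0 w 0.333
```

Request:
step_arm(
  increments=[
    {"tx":0,"ty":0,"tz":4,"turn":0},
    {"tx":0,"ty":0,"tz":4,"turn":0},
    {"tx":0,"ty":0,"tz":4,"turn":0},
    {"tx":0,"ty":0,"tz":4,"turn":0},
    {"tx":0,"ty":0,"tz":0,"turn":0},
  ],
)

```text
time: 13.4
tool_pos: [0.5335, 0.2844, 0.0032]
tool_rot: [0.575, 0.412, 0.58, -0.404]
contact_force: [-0.0, 0.4, -0.2]
gripper_width: 0.337
```

```bash
python3 -c "
from h import *
feel(4)"
```

```text
t 13.6 p [533.3  284.84   3.27] along -90.36 head -70.49 Ftool [ 0.54 -0.42  0.6 ] sd [0.18 0.64 0.28] J [-3.2000e-02 -4.1508e+01 -3.0818e+01  6.3000e-02 -2.2000e-02 -3.0000e-03] J1push 0.05 w 0.34
```

Request:
step_arm(
  increments=[
    {"tx":0,"ty":0,"tz":2,"turn":0},
    {"tx":0,"ty":0,"tz":2,"turn":0},
    {"tx":0,"ty":0,"tz":2,"turn":0},
  ],
)

```text
time: 13.9
tool_pos: [0.5351, 0.2799, 0.0033]
tool_rot: [0.575, 0.412, 0.58, -0.404]
contact_force: [-1.1, 3.3, 0.6]
gripper_width: 0.336
```

```bash
python3 -c "
from h import *
feel(3)"
```

```text
t 14.05 p [535.19 279.73   3.33] along -84.61 head -70.46 Ftool [ 0.27 -0.12 -0.76] sd [0.84 0.19 0.49] J [-6.5500e-01 -4.1294e+01 -3.0640e+01 -2.2800e-01 -1.6000e-02 -1.3000e-02] J1push 1.1 w 0.335
```

Request:
step_arm(
  increments=[
    {"tx":0,"ty":0,"tz":2,"turn":0},
    {"tx":0,"ty":0,"tz":2,"turn":0},
    {"tx":0,"ty":0,"tz":2,"turn":0},
  ],
)

```text
time: 14.35
tool_pos: [0.537, 0.2748, 0.0034]
tool_rot: [0.575, 0.412, 0.581, -0.403]
contact_force: [-1.5, 1.7, -0.0]
gripper_width: 0.337
```

```bash
python3 -c "
from h import *
feel(3)"
```

```text
t 14.5 p [537.15 274.39   3.35] along -78.77 head -70.45 Ftool [-0.04  0.11 -0.38] sd [0.63 0.32 0.22] J [-1.2200e-01 -4.1291e+01 -3.0669e+01 -2.2000e-02  4.0000e-03 -1.0000e-03] J1push 0.2 w 0.337
```

```bash
cat >> h.py <<'E'
def now():
    s=monitor.state();R=Ro.from_quat(s["tool_rot"],scalar_first=True).as_matrix();d=R[:2,2]/np.linalg.norm(R[:2,2]);p=s["tool_pos"]*1e3
    j=s["joint_efforts"];print("t",round(s["time"],2),"along",(p[:2]@d).round(2),"p",p.round(1),"J1push",(j[0]/(p[0]*d[1]-p[1]*d[0])*1e3).round(2),"Ft",(R.T@s["contact_force"]).round(2),"jv1",s["joint_vel"][0].round(4))
E
python3 -c "
from h import *
now()"
```

```text
t 14.5 along -78.77 p [537.1 274.4   3.3] J1push 0.19 Ft [-0.33  0.55 -0.2 ] jv1 0.0022
```

Request:
step_arm(
  increments=[
    {"tx":0,"ty":0,"tz":1,"turn":0},
    {"tx":0,"ty":0,"tz":1,"turn":0},
    {"tx":0,"ty":0,"tz":1,"turn":0},
    {"tx":0,"ty":0,"tz":1,"turn":0},
  ],
)

```text
time: 14.9
tool_pos: [0.5385, 0.2707, 0.0033]
tool_rot: [0.575, 0.412, 0.58, -0.403]
contact_force: [-0.6, 2.7, 0.4]
gripper_width: 0.334
```

```bash
python3 -c "
from h import *
now()"
```

```text
t 14.9 along -74.93 p [538.5 270.7   3.3] J1push 1.9 Ft [-0.41  0.38 -2.74] jv1 -0.0163
```

Request:
step_arm(
  increments=[
    {"tx":0,"ty":0,"tz":1,"turn":0},
    {"tx":0,"ty":0,"tz":1,"turn":0},
    {"tx":0,"ty":0,"tz":1,"turn":0},
    {"tx":0,"ty":0,"tz":1,"turn":0},
  ],
)

```text
time: 15.3
tool_pos: [0.54, 0.2667, 0.0034]
tool_rot: [0.575, 0.412, 0.58, -0.403]
contact_force: [-1.4, 1.6, -0.7]
gripper_width: 0.34
```

```bash
python3 -c "
from h import *
now()"
```

```text
t 15.3 along -70.64 p [540.  266.7   3.4] J1push 1.88 Ft [ 0.75 -0.8  -2.  ] jv1 -0.0188
```

Request:
step_arm(
  increments=[
    {"tx":0,"ty":0,"tz":1,"turn":0},
    {"tx":0,"ty":0,"tz":1,"turn":0},
    {"tx":0,"ty":0,"tz":1,"turn":0},
    {"tx":0,"ty":0,"tz":1,"turn":0},
  ],
)

```text
time: 15.7
tool_pos: [0.5415, 0.2625, 0.0034]
tool_rot: [0.575, 0.412, 0.58, -0.403]
contact_force: [-1.3, 1.8, 0.9]
gripper_width: 0.335
```

```bash
python3 -c "
from h import *
now()"
```

```text
t 15.7 along -66.24 p [541.5 262.5   3.4] J1push 1.87 Ft [-0.84 -0.61 -2.17] jv1 -0.0173
```

Request:
step_arm(
  increments=[
    {"tx":0,"ty":0,"tz":1,"turn":0},
    {"tx":0,"ty":0,"tz":1,"turn":0},
    {"tx":0,"ty":0,"tz":1,"turn":0},
  ],
)

```text
time: 16.0
tool_pos: [0.5426, 0.2594, 0.0033]
tool_rot: [0.575, 0.412, 0.58, -0.403]
contact_force: [-1.7, 1.6, 1.1]
gripper_width: 0.337
```

```bash
python3 -c "
from h import *
now()"
```

```text
t 16.0 along -62.94 p [542.6 259.4   3.3] J1push 1.87 Ft [-1.11 -1.05 -2.13] jv1 -0.019
```

Request:
step_arm(
  increments=[
    {"tx":0,"ty":0,"tz":1,"turn":0},
    {"tx":0,"ty":0,"tz":1,"turn":0},
  ],
)

```text
time: 16.2
tool_pos: [0.5433, 0.2574, 0.0033]
tool_rot: [0.575, 0.412, 0.58, -0.403]
contact_force: [-0.6, 2.9, -0.3]
gripper_width: 0.339
```

```bash
python3 -c "
from h import *
now()"
```

```text
t 16.2 along -60.77 p [543.3 257.4   3.3] J1push 1.87 Ft [ 0.32  0.35 -2.91] jv1 -0.0195
```

Request:
step_arm(
  increments=[
    {"tx":0,"ty":0,"tz":1,"turn":0},
    {"tx":0,"ty":0,"tz":1,"turn":0},
    {"tx":0,"ty":0,"tz":1,"turn":0},
  ],
)

```text
time: 16.5
tool_pos: [0.5444, 0.2543, 0.0033]
tool_rot: [0.575, 0.412, 0.58, -0.403]
contact_force: [-0.2, 0.8, 0.3]
gripper_width: 0.337
```

```bash
python3 -c "
from h import *
now()"
```

```text
t 16.5 along -57.46 p [544.4 254.3   3.3] J1push 1.86 Ft [-0.33  0.08 -0.88] jv1 -0.0183
```

Request:
step_arm(
  increments=[
    {"tx":0,"ty":0,"tz":1,"turn":0},
    {"tx":0,"ty":0,"tz":1,"turn":0},
  ],
)

```text
time: 16.7
tool_pos: [0.5452, 0.2523, 0.0033]
tool_rot: [0.575, 0.412, 0.58, -0.403]
contact_force: [-0.9, 2.4, 0.4]
gripper_width: 0.335
```

```bash
python3 -c "
from h import *
now()"
```

```text
t 16.7 along -55.26 p [545.2 252.3   3.3] J1push 1.86 Ft [-0.33 -0.05 -2.56] jv1 -0.0188
```

Request:
step_arm(
  increments=[
    {"tx":0,"ty":0,"tz":1,"turn":0},
    {"tx":0,"ty":0,"tz":1,"turn":0},
  ],
)

```text
time: 16.9
tool_pos: [0.5459, 0.2502, 0.0033]
tool_rot: [0.575, 0.412, 0.58, -0.403]
contact_force: [-0.9, 2.7, 1.0]
gripper_width: 0.336
```

```bash
python3 -c "
from h import *
now()"
```

```text
t 16.9 along -53.05 p [545.9 250.2   3.3] J1push 1.85 Ft [-1.01  0.04 -2.9 ] jv1 -0.0199
```

Request:
step_arm(
  increments=[
    {"tx":0,"ty":0,"tz":1,"turn":0},
    {"tx":0,"ty":0,"tz":1,"turn":0},
  ],
)

```text
time: 17.1
tool_pos: [0.5467, 0.2481, 0.0033]
tool_rot: [0.575, 0.412, 0.58, -0.403]
contact_force: [-1.2, 1.6, 0.2]
gripper_width: 0.337
```

```bash
python3 -c "
from h import *
now()"
```

```text
t 17.1 along -50.87 p [546.7 248.1   3.3] J1push 1.85 Ft [-0.2  -0.6  -1.91] jv1 -0.0202
```

Request:
step_arm(
  increments=[
    {"tx":0,"ty":0,"tz":1,"turn":0},
    {"tx":0,"ty":0,"tz":1,"turn":0},
  ],
)

```text
time: 17.3
tool_pos: [0.5474, 0.2461, 0.0033]
tool_rot: [0.575, 0.412, 0.58, -0.403]
contact_force: [-0.8, 2.4, 1.0]
gripper_width: 0.337
```

```bash
python3 -c "
from h import *
now()"
```

```text
t 17.3 along -48.73 p [547.4 246.1   3.3] J1push 1.85 Ft [-0.99  0.08 -2.57] jv1 -0.0188
```

Request:
step_arm(
  increments=[
    {"tx":0,"ty":0,"tz":1,"turn":0},
    {"tx":0,"ty":0,"tz":1,"turn":0},
  ],
)

```text
time: 17.5
tool_pos: [0.5482, 0.244, 0.0033]
tool_rot: [0.575, 0.412, 0.58, -0.403]
contact_force: [0.1, 2.5, 1.0]
gripper_width: 0.337
```

```bash
python3 -c "
from h import *
now()"
```

```text
t 17.5 along -46.5 p [548.2 244.    3.3] J1push 1.86 Ft [-0.93  0.93 -2.34] jv1 -0.0192
```

Request:
step_arm(
  increments=[
    {"tx":0,"ty":0,"tz":1,"turn":0},
    {"tx":0,"ty":0,"tz":1,"turn":0},
  ],
)

```text
time: 17.7
tool_pos: [0.5488, 0.2423, 0.0033]
tool_rot: [0.575, 0.413, 0.581, -0.403]
contact_force: [-1.2, 3.5, 0.9]
gripper_width: 0.336
```

```bash
python3 -c "
from h import *
now()"
```

```text
t 17.7 along -44.71 p [548.8 242.3   3.3] J1push 3.2 Ft [-0.89  0.01 -3.75] jv1 -0.0173
```

Request:
step_arm(
  increments=[
    {"tx":0,"ty":0,"tz":1,"turn":0},
    {"tx":0,"ty":0,"tz":1,"turn":0},
  ],
)

```text
time: 17.9
tool_pos: [0.5493, 0.2409, 0.0033]
tool_rot: [0.574, 0.413, 0.581, -0.403]
contact_force: [-0.7, 3.9, 0.9]
gripper_width: 0.336
```

```bash
python3 -c "
from h import *
now()"
```

```text
t 17.9 along -43.35 p [549.3 240.9   3.3] J1push 4.51 Ft [-0.81  0.7  -3.94] jv1 -0.0156
```

Push was steady at 1.86 N, then climbed from along ≈ -46.3; it is now about +2.6 N after 3 mm, roughly half-way up. Stopping and holding.

Request:
step_arm(
  increments=[
    {"tx":0,"ty":0,"tz":0,"turn":0},
    {"tx":0,"ty":0,"tz":0,"turn":0},
  ],
)

```text
time: 18.1
tool_pos: [0.5494, 0.2408, 0.0033]
tool_rot: [0.574, 0.413, 0.581, -0.403]
contact_force: [-1.6, 3.8, 0.6]
gripper_width: 0.333
```

```bash
python3 -c "
from h import *
now();grab('scene','pics/s3.png');now()"
```

```text
t 18.1 along -43.08 p [549.4 240.8   3.3] J1push 3.26 Ft [-0.54 -0.27 -4.12] jv1 0.0008
t 18.15 along -43.09 p [549.4 240.7   3.3] J1push 3.03 Ft [-0.11  0.64 -2.74] jv1 0.0017
```

Request:
step_arm(
  increments=[
    {"tx":0,"ty":0,"tz":0,"turn":0},
    {"tx":0,"ty":0,"tz":0,"turn":0},
    {"tx":0,"ty":0,"tz":0,"turn":0},
    {"tx":0,"ty":0,"tz":0,"turn":0},
    {"tx":0,"ty":0,"tz":0,"turn":0},
  ],
  grip=55,
)

```text
time: 18.65
tool_pos: [0.5498, 0.2386, 0.0027]
tool_rot: [0.575, 0.412, 0.58, -0.404]
contact_force: [-0.3, -0.1, 0.0]
gripper_width: 0.645
```

Request:
step_arm(
  increments=[
    {"tx":-5,"ty":0,"tz":0,"turn":0},
    {"tx":-10,"ty":0,"tz":0,"turn":0},
    {"tx":-20,"ty":0,"tz":0,"turn":0},
    {"tx":-30,"ty":0,"tz":0,"turn":0},
    {"tx":-30,"ty":0,"tz":0,"turn":0},
    {"tx":-30,"ty":0,"tz":0,"turn":0},
    {"tx":-20,"ty":0,"tz":0,"turn":0},
    {"tx":0,"ty":-20,"tz":-30,"turn":0},
    {"tx":0,"ty":-20,"tz":-30,"turn":0},
    {"tx":0,"ty":-20,"tz":-30,"turn":0},
    {"tx":0,"ty":-20,"tz":-30,"turn":0},
    {"tx":0,"ty":0,"tz":0,"turn":0},
  ],
)

```text
time: 19.85
tool_pos: [0.4334, 0.3257, 0.1665]
tool_rot: [0.577, 0.417, 0.577, -0.401]
contact_force: [-0.2, 1.0, -0.1]
gripper_width: 0.647
```

```bash
python3 - <<'E'
from h import *
now()
b=grab("top","pics/t4.png");a=grab("scene","pics/s4.png")
r=lambda i,x,y,w,h,W,H:cv2.resize(i[y:y+h,x:x+w],(W,H),interpolation=cv2.INTER_CUBIC)
cv2.imwrite("pics/c4.png",np.hstack([r(b,205,198,130,130,400,400),r(a,325,200,130,130,400,400)]))
E
```

```text
t 19.85 along -163.62 p [433.4 325.7 166.5] J1push -2.24 Ft [ 0.13  0.11 -1.02] jv1 -0.032
```

View pics/c4.png

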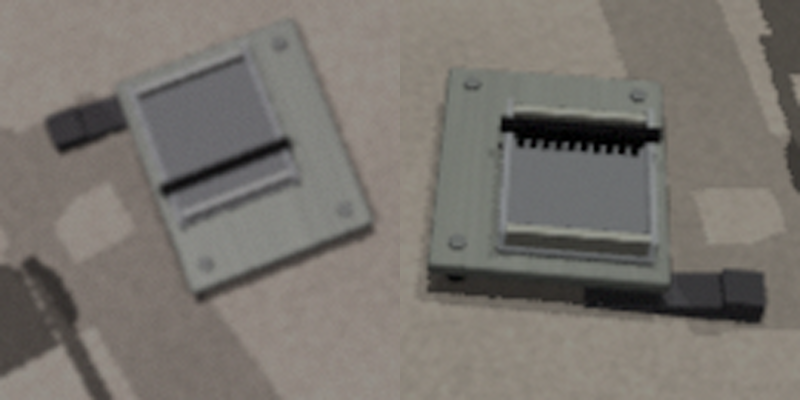

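The wedge is under the bare leg with its block outside the plate (top crop 85,125; scene crop 740,295), and the stand stays in place. Next I'll measure level and shift from the screw heads.

```bash
python3 - <<'E'
from h import *
def cen(im,uv,r=4,k=8):
    uv=np.array(uv,float)
    for _ in range(3):
        p=cv2.getRectSubPix(im,(2*r+1,2*r+1),tuple(uv)).astype(np.float32).mean(2)
        p=cv2.resize(p,None,fx=k,fy=k,interpolation=cv2.INTER_CUBIC)
        w=np.abs(p-np.median(p));w=np.clip(w-6,0,None);y,x=np.mgrid[:p.shape[0],:p.shape[1]]
        w*=np.hypot(x-p.shape[1]/2,y-p.shape[0]/2)<3.2*k
        uv=uv+(np.array([(w*x).sum(),(w*y).sum()])/w.sum()+.5)/k-.5-r
    return uv
k=3.077
T4=lambda x,y:(205+x/k,198+y/k);S4=lambda x,y:(325+(x-400)/k,200+y/k)
sets={"0":("pics/t0.png","pics/s0.png",[((294.7,211.9),(344.6,279.2)),((270.4,283.1),(402.9,231.4)),((315.4,264.7),(348.9,225.4))]),
"4":("pics/t4.png","pics/s4.png",[(T4(280,45),S4(457,242)),(T4(206,264),S4(638,96)),(T4(345,209),S4(472,84))])}
for n,(t,s,L) in sets.items():
    b=cv2.imread(t);a=cv2.imread(s);P=[]
    for mode in("eye","cen"):
        P=np.array([tri(*( (x,y) if mode=="eye" else (cen(b,x),cen(a,y))))[0]*1e3 for x,y in L])
        nn=np.cross(P[0]-P[2],P[1]-P[2]);nn/=np.linalg.norm(nn)
        print(n,mode,P.round(1).tolist(),"n",nn.round(4),"yaw",np.degrees(np.arctan2(*(P[0]-P[2])[[1,0]])).round(2))
E
```

```text
0 eye [[618.7, 53.3, 38.5], [424.0, 118.5, 39.4], [470.5, -2.4, 46.6]] n [0.0281 0.0701 0.9971] yaw 20.62
0 cen [[619.5, 52.9, 34.3], [424.0, 118.7, 36.4], [470.6, -2.5, 42.9]] n [0.0329 0.0666 0.9972] yaw 20.4
4 eye [[617.1, 50.0, 36.7], [422.1, 115.7, 37.2], [468.3, -5.7, 36.9]] n [ 0.002  -0.0018  1.    ] yaw 20.5
4 cen [[618.7, 49.9, 35.4], [423.0, 114.9, 36.5], [468.5, -5.5, 35.5]] n [ 0.0031 -0.0071  1.    ] yaw 20.26
```

```bash
python3 -c "
from h import *
now();print(manip.job_done())"
```

```text
t 19.95 along -162.62 p [435.9 324.3 166.6] J1push -1.86 Ft [0.55 0.54 0.13] jv1 -0.0307
the job is handed in; nothing more can be done
None
```

I pushed the grey wedge, flat and thin end first, in under the bare leg along the stand's -y. I then let go, backed the arm clear and handed the job in at about 20 s.

**Push:** It held steady at about 1.86 N. It then began to climb and reached 4.5 N, 2.65 N above steady, about 3 mm into the climb. I stopped there, which I judged to be roughly half-way up.

**Level:** The screw heads, measured in both cameras afterwards, put the plate within about 0.2 to 0.45° of level; at the start it leaned about 4.3°.

**Position:** The stand's yaw changed by less than 0.2°. The screw heads moved 2 to 4 mm, about what standing upright alone would cause, so I saw no shove.

**Not settled:**
- The gripper sprang about 2 mm forward as it let go. The held push of about 3 N was below what the wedge needed to move, so it should not have driven it further. I could not confirm that to the millimetre from the images, and did not push again to check.
- I did not test for rocking directly, or check each foot's load.
- The two cameras disagreed by 2 to 4 mm on absolute positions, so I used their average.

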